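Top specimen plate from the rack to the lit stage

TASK

Slide the green-leaf specimen plate off the top of the stack, out through the open front of its green rack, leaving the brown-leaf plates beneath where they are, then lay it flat on the lit viewing stage, centred on it and lined up with its length, and let go. Do not drop the plate, and do not disturb the other things on the bench.

Things in the scene. Friction and masses are not known exactly. Their poses are not given: they have to be found in the camera images.
- top_plate: The plate to move: pale grey-white rigid plate with a green leaf on top, 120 (x) x 60 (y) x 7 (z) mm, 40 to 85 g, brittle. Origin: centre of its underside; x along its length. Starts flat on the stack, x along the rack's x. Polished: plates slide easily on one another; fingertips grip. It tips if slid out by over half its length. Walls cover its edges in the rack: no grip there.
- plate_b: Second plate of the stack, directly under the top plate: same 120 x 60 x 7 mm, amber with a brown leaf, loose. Origin: centre of its underside.
- plate_c: Third plate of the stack, like the second. Origin: centre of its underside.
- plate_d: Lowest plate of the stack, like the second, lying on the rack's floor. Origin: centre of its underside.
- rack: Green plate rack, fixed; its height differs by up to 20 mm between starts. Origin 30 mm below the middle of its floor; x along its length, -x is the open front. The stack lies on the floor, z = 30; side walls 8 mm thick, inner faces at y = -32 and +32, x = -66 to +67, and a closed rear wall at x = 61 to 67; wall tops at z = 60 mm, 2 mm above the upper face of the top plate (z = 58).
- sill (a point): Middle of the top of the rack's front sill (rack x = -66 to -61.5, top at z = 49.5 mm), 1.5 mm lower than the top plate's underside; it holds back the lower plates. The rack's floor is sprung: a push on the stack of over about 10 N makes it sink (1.5 N per mm, up to 8 mm), and from about 13 N the top plate catches behind the sill. In front of the sill all is clear.
- cheeks (a point): Point midway between two sprung steel cheeks (rack x = -30, z = 54.5 mm), 30 mm long, in the side walls. They clamp the top plate only, by its long edges: moving it along takes about 2 to 4 N, so a fingertip on its upper face must press with about 7 to 11 N to drag it, and slips if it presses less.
- stage: Lit viewing stage, fixed: green foot 150 x 110 x 16 mm with a black T-shaped block on it, whose flat top is 120 (x) x 44 (y) mm at z = 70 mm with a glowing warm white window. Origin: centre of the foot's underside; x along its length. The top is as long as the plate but leaves 8 mm of the plate free on each long side, so fingers there pass beside it.
- dish: Bystander: shallow culture dish, 60 mm across, 14 mm tall, loose. Origin: centre of its underside.
- stain: Bystander: amber stain bottle, 36 mm across, 75 mm tall, loose. Origin: centre of its underside.
- beaker: Bystander: glass beaker, 72 mm across, 90 mm tall, loose. Origin: centre of its underside.
- jar: Bystander: greenish sample jar, 64 mm across, 80 mm tall, loose. Origin: centre of its underside.
- tweezers: Bystander: steel tweezers 130 mm long lying on the bench, loose. Origin: centre of their underside.
- probe: Bystander: dissecting needle with an orange handle, 170 mm long, 10 mm thick, lying on the bench, loose. Origin: middle of its underside.
Mind the look-alikes: they are no part of the job. Of the things like the top_plate, leave any that is black; of the rest the larger one is meant. What is shaped like the stage but blue is not meant.

How it is judged:
On the way:
1. the top plate has been slid out of the rack's front by more than 30 mm while still lying flat on the stack (x of top_plate in the frame of rack below -0.03 m and z of top_plate in the frame of rack between 0.047 and 0.055 m and angle between top_plate's own z axis and vertical below 0.08 rad and distance of each of plate_b, plate_c, plate_d from where it was at the start of the episode below 0.015 m), for 0.1 s.
At the end, for the whole second after the job is handed in: The top plate lies flat and still on the lit stage's top, centred within 12 mm along and 10 mm across it and lined up with its length within 8 degrees (either way round), leaf up; the three lower plates are within 15 mm and the bystanders within 30 mm of where they started (x of top_plate in the frame of stage between -0.012 and 0.012 m and y of top_plate in the frame of stage between -0.01 and 0.01 m and z of top_plate in the frame of stage between 0.067 and 0.073 m and angle between the x axis of top_plate and the x axis of stage, either way round below 0.14 rad and angle between top_plate's own z axis and vertical below 0.05 rad and linear speed of top_plate below 0.02 m/s and distance of each of plate_b, plate_c, plate_d from where it was at the start of the episode below 0.015 m and distance of each of dish, stain, beaker, jar, tweezers, probe from where it was at the start of the episode below 0.03 m); the robot touches nothing.
It fails at once if a plate below was shifted or lifted by more than 15 mm (distance of any of plate_b, plate_c, plate_d from where it was at the start of the episode above 0.015 m).
It fails at once if a bystander was moved by more than 30 mm (distance of any of dish, stain, beaker, jar, tweezers, probe from where it was at the start of the episode above 0.03 m).
It fails at once if the plate was dropped or flung: moving faster than 0.6 m/s with no finger on it (linear speed of top_plate above 0.6 m/s and contact force between the fingers and top_plate below 0.05 N).
It also fails if it takes over 67 s, if anything falls off the work surface, if the arm or the gripper's body presses on something with over 40 N, if the wrist force passes 120 N, or if a joint passes its speed limit or range.

ROBOT

A 7-joint arm with a two-finger parallel gripper is mounted at the origin on the work surface. World frame = base frame: x ahead of the robot, y to its left, z up, the work surface at z = 0. Lengths are in m, angles in rad, forces in N, time in s.
With the tool pointing down it reaches from about 0.425 to 0.925 m from the base axis. Payload 6.8 kg.
Tool frame: the origin (TCP) lies midway between the tips of the shut fingers; the grasp point (between the pads) lies 19 mm behind it; z points along the fingers, y is the line along which they close (so a half turn about z gives the same grasp; the last joint's range is limited). The gripper opens to 88 mm and grips with 3 to 60 N. Pads are 20 mm wide; open, the fingers measure 115 mm over their backs; the gripper's body (75 mm by 178 mm) begins 61 mm behind the grasp point.
Start: joints at [-1.384, 0.477, 0.022, 1.555, -0.011, 1.109, -0.083], TCP at [0.196, 0.646, 0.223] pointing down, gripper open.
Joint ranges: [-2.96, 2.96], [-0.34, 2.1], [-1.41, 1.46], [0.24, 2.44], [-1.37, 4.51], [0.17, 1.92], [-2.96, 2.96]. Speed limits (rad/s): [2.39, 2.39, 3.14, 3.14, 3.14, 3.14, 3.14].

INTERFACE

Orientations are given as a unit quaternion [x, y, z, w].
In Python, from bench import read_state, read_camera, get_calibration, close_job gives the robot as it stands.
- The arm moves only by the tool drive_tool, never from a script. Its argument "plan" is a list of rows, each a list of 7 numbers: the shift along the world's x, y, z in cm, then the turn, a rotation vector about the world's x, y, z in degrees, then the finger opening in cm, from 0 to 8.78. In form: [[tx, ty, tz, wx, wy, wz, fingers], ...]. A call has 1 to 12 rows; each row is the pose to reach, as a shift and turn from the pose commanded when the call began; what a row does not reach only later rows make up. A row lasts 1/12 s, in which the tool goes at most 41.7 mm and 7.16 degrees, less where a joint would pass 70% of its speed; a pose out of reach is approached as far as the arm can. A call with a gripper value outside its range is refused whole. The fingers move at their own pace and stop on an object; the grip force is fixed at half the most. Time passes only in rows, so rows that repeat a pose let the fingers close. It gives the time, the measured TCP pose, the force, the opening and the grip force at its end, in the units of the state.
- read_state(): the state, without advancing time (a new reading comes with each control period).
- read_camera(name): name is "scene" or "side" or "wrist"; returns the picture (384x512x3 uint8, red, green, blue); there is no depth.
- get_calibration(name): a dict with "intrinsics" (3x3 intrinsics, pixels), "k1" (the pictures are not rectified: a ray, as slopes to the right and down, at radius r is drawn at 1 + k1 r^2 times it, then the intrinsics apply), "xyz" and "orientation" of the camera in the world. Camera axes: x right, y up, looking along -z (the intrinsics and any distortion apply to the point x, -y, -z); pixel columns grow to the right and rows downward; lengths in m; the calibration is good to about 2 mm. A picture is of the moment at which its call begins: read the wrist's pose just before it. get_calibration takes no time and is no camera call; for the wrist camera it gives the pose at the moment of the call.
- close_job(): hands the job in; it is judged then, once.
The state is a dict: "t": time; "joints": joint angles; "joint_velocities": joint speeds; "effort": joint torques, N m; "position": TCP position; "tcp_rot": TCP orientation; "wrist_force": force on the tool from outside, world axes, zero at the start; "wrist_torque": the same for the moment, N m; "width": finger opening in m; "gripper_force": force on a finger pad.
Only numpy, scipy, OpenCV 4.12 (cv2) and the standard library are available. Lean on these libraries where they do the work, as an engineer would, in place of code of your own. Each camera call takes 0.05 s, during which the arm holds its last target. There are 200 camera calls.

## Working session

There is one attempt and no reset: what is moved stays moved. The work goes in short steps, Python scripts to look and compute and a tool call to move; the robot and the scene stay as the last step left them, time stands still between calls to the robot, and variables do not carry over. Pictures are saved under pics/ and viewed, at most 10 in all, crops included, and the job is handed in when it is done.

Besides the shell and the picture viewer there is one more tool, called as name([rows], argument=value, ...), one row to a line, values as JSON. drive_tool: Moves the arm, as the interface text tells. Its arguments: {"type":"object","properties":{"plan":{"type":"array"}},"required":["plan"]}

```bash
mkdir -p pics; cat > h.py <<'E'
import numpy as np,cv2
from scipy.spatial.transform import Rotation as R
from bench import *
def ray(c,uv):
    K=np.array(c['intrinsics']);d=np.linalg.inv(K)@[uv[0],uv[1],1];p=d[:2];q=p.copy()
    for _ in range(20): q=p/(1+c['k1']*(q@q))
    return R.from_quat(c['orientation']).apply([q[0],-q[1],-1]),np.array(c['xyz'])
def atz(c,uv,z):
    d,o=ray(c,uv);return o+d*(z-o[2])/d[2]
def proj(c,P):
    v=R.from_quat(c['orientation']).inv().apply(np.atleast_2d(P)-np.array(c['xyz']))
    s=np.c_[v[:,0],-v[:,1]]/-v[:,2:];s=s*(1+c['k1']*(s**2).sum(1,keepdims=True))
    return (np.c_[s,np.ones(len(s))]@np.array(c['intrinsics']).T)[:,:2]
def tri(c1,u1,c2,u2):
    d1,o1=ray(c1,u1);d2,o2=ray(c2,u2);t=np.linalg.lstsq(np.c_[d1,-d2],o2-o1,rcond=None)[0]
    a,b=o1+d1*t[0],o2+d2*t[1];return (a+b)/2,np.linalg.norm(a-b)
E
python3 - <<'E'
from h import *
for n in('scene','side'):
    im=read_camera(n);cv2.imwrite(f'pics/{n}0.png',cv2.resize(im[:,:,::-1],(800,600),interpolation=cv2.INTER_CUBIC));cv2.imwrite(f'pics/{n}_raw.png',im[:,:,::-1]);print(n,get_calibration(n))
print(read_state())
E
```

```text
scene {'intrinsics': array([[388.91835774,   0.        , 260.48804595],
       [  0.        , 388.91835774, 192.72501639],
       [  0.        ,   0.        ,   1.        ]]), 'k1': -0.05627429261179531, 'xyz': array([1.28344638, 0.23490193, 0.95313952]), 'orientation': array([0.20828829, 0.2789388 , 0.74755697, 0.56565688])}
side {'intrinsics': array([[384.68676699,   0.        , 257.10482234],
       [  0.        , 384.68676699, 187.03331216],
       [  0.        ,   0.        ,   1.        ]]), 'k1': 0.0008883479038451323, 'xyz': array([ 0.2111793 , -1.08655123,  0.92166983]), 'orientation': array([ 0.44712075, -0.06549024, -0.14980955,  0.87940387])}
{'t': 0.1, 'joints': array([-1.38409836,  0.47772941,  0.02235524,  1.55625644, -0.0115023 ,
        1.10930407, -0.08310353]), 'joint_velocities': array([ 6.94662753e-04, -1.07201499e-03, -9.36279537e-04, -3.46382523e-03,
       -7.06389093e-05, -2.65303210e-03,  1.78949030e-04]), 'effort': array([ 4.58095150e-03, -5.84098899e+01,  1.54028323e+00, -2.73318046e+01,
       -5.41473320e-02,  1.31022619e-02,  3.21337188e-05]), 'position': array([0.1959879 , 0.64539942, 0.22181175]), 'tcp_rot': array([ 1.46863164e-01,  9.89156507e-01, -7.82387750e-04, -5.71237818e-05]), 'wrist_force': array([-0.12318625, -0.20359934,  0.01394713]), 'wrist_torque': array([ 0.04707368,  0.03152509, -0.03768881]), 'gripper_force': 0.0, 'width': 0.08761078389086001}
```

View pics/scene0.png

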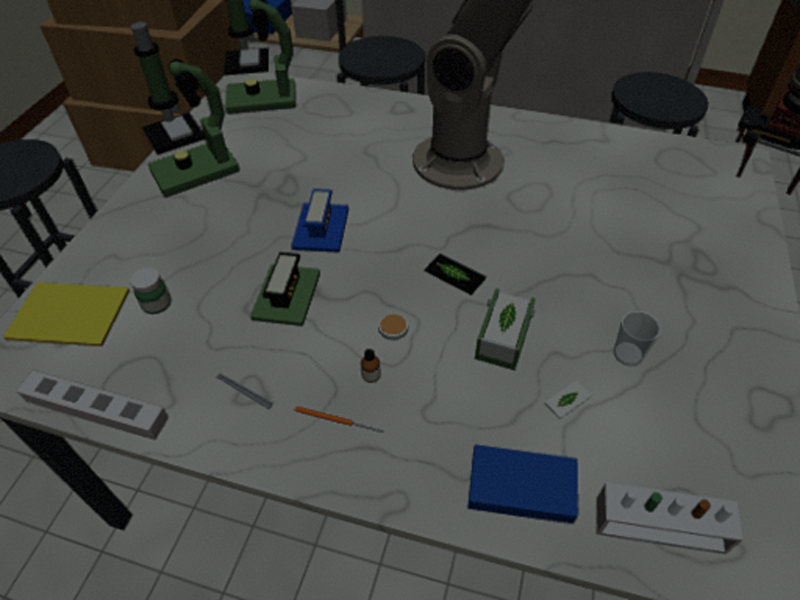

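View pics/side0.png

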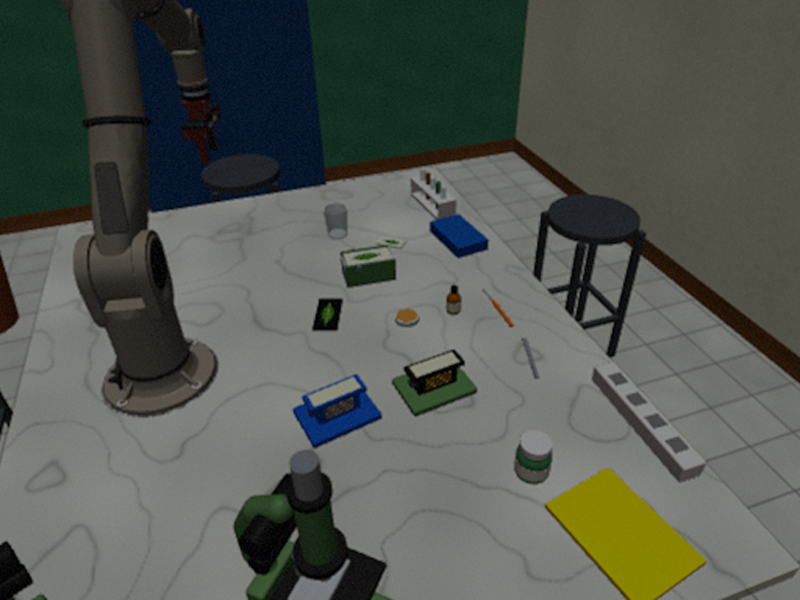

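```bash
python3 - <<'E'
from h import *
a=cv2.imread('pics/scene_raw.png');b=cv2.imread('pics/side_raw.png')
def crop(i,x,y,w=75,h=56): return cv2.convertScaleAbs(cv2.resize(i[y:y+h,x:x+w],(400,299),interpolation=cv2.INTER_CUBIC),alpha=1.6)
m=np.vstack([np.hstack([crop(a,290,180),crop(a,145,155)]),np.hstack([crop(b,205,145),crop(b,240,215)])])
cv2.imwrite('pics/c1.png',m)
E
```

```text
(no output)
```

View pics/c1.png

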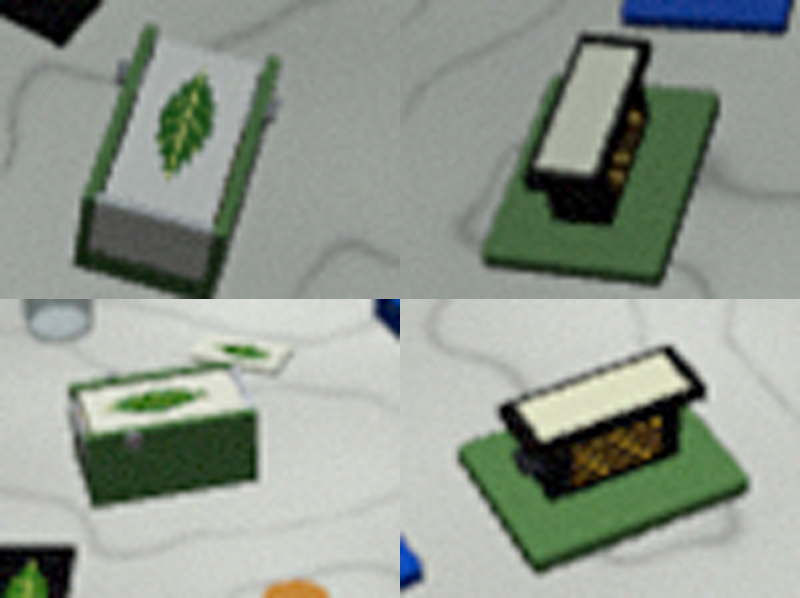

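```bash
cat > fit.py <<'E'
from h import *
from scipy.optimize import least_squares
cs,cd=get_calibration('scene'),get_calibration('side');S=75/400
def pts(o,l): return [(np.array(o)+S*(np.array(p)+.5)-.5) for p in l]
def fit(name,c3,obs,x0,fz):
    def P(q,m): m=np.array(m,float)/1000;r=R.from_rotvec([0,0,q[3]]).apply(m);return r+q[:3]
    def f(q):
        return np.concatenate([(proj(c,P(q,m))-np.array(u)).ravel() for c,m,u in obs]+[[0 if fz is None else (q[2]-fz)*1e4]])
    s=least_squares(f,x0,loss='soft_l1');print(name,np.round(s.x[:3],4),'yaw deg',np.degrees(s.x[3]).round(2));print(f(s.x).round(1))
    return s.x
rs=[(-66,-40,60),(-66,40,60),(67,-40,60),(67,40,60)]
fit('rack',0,[(cs,rs,pts((290,180),[(146,27),(280,58),(80,197),(226,235)])),
 (cd,[(-66,-40,60),(67,-40,60),(-66,40,60),(67,40,60)],pts((205,145),[(84,141),(255,111),(70,85),(235,67)]))],[.7,.1,.02,0],None)
print('bottom',atz(cs,pts((290,180),[(78,262)])[0],0),atz(cd,pts((205,145),[(257,181)])[0],0))
fit('stage',0,[(cs,[(-60,-22,70),(-60,22,70),(60,22,70),(60,-22,70),(-75,55,16),(75,55,16),(75,-55,16)],pts((145,155),[(183,35),(250,42),(200,185),(128,174),(318,93),(262,275),(87,257)])),
 (cd,[(-60,22,70),(60,22,70),(60,-22,70),(-60,-22,70),(-75,55,16),(-75,-55,16),(75,-55,16)],pts((240,215),[(103,106),(272,48),(307,89),(145,144),(60,151),(140,263),(348,183)]))],[.7,-.3,0,0],None)
for n,u,v in [('dish',(393,326),(407,317)),('stain',(371,365),(454,300)),('beaker',(635,338),(336,222)),('black',(455,272),(328,314)),('small',(567,399),(390,243))]:
    p,e=tri(cs,np.array(u)*.64,cd,np.array(v)*.64);print(n,p.round(3),round(e,4))
E
python3 fit.py
```

```text
rack [0.5377 0.2134 0.0052] yaw deg -4.56
[-0.4 -0.5  0.1  0.5 -0.1  0.  -0.2  0.7 -0.1 -0.3  0.1  0.4 -0.7 -0.
 -0.6 -1.3  0. ]
bottom [5.96270047e-01 1.71823834e-01 1.11022302e-16] [6.01727376e-01 1.71135739e-01 1.11022302e-16]
stage [ 0.5514 -0.2394 -0.0008] yaw deg 8.67
[-0.8  0.3 -0.2  0.1 -0.3  1.1 -0.9  1.9 -0.  -0.3 -0.1  0.3 -1.5  0.3
 -1.2  0.2 -0.8 -0.9 -0.3 -0.6 -2.6  1.7 -1.4 -0.9 -0.7 -0.   0.6 -1.5
  0. ]
dish [ 0.574 -0.001  0.008] 0.0043
stain [ 0.693 -0.008  0.034] 0.0066
beaker [0.51  0.454 0.045] 0.0086
black [0.395 0.083 0.005] 0.007
small [0.645 0.351 0.001] 0.0031
```

drive_tool([
  [1,-1.5,0.5,0,0,1,8.7],
  [3,-4,1,0,0,2,8],
  [6,-8,2,0,0,4,6],
  [9,-12,2,0,0,6,4],
  [12,-16,2,0,0,8,2],
  [15,-20,2,0,0,10,0],
  [18,-24,2,0,0,12,0],
  [20.5,-27,2,0,0,12.3,0],
  [23,-30,2,0,0,12.3,0],
  [25.5,-33,2,0,0,12.3,0],
  [27.5,-36,2,0,0,12.3,0],
  [29,-38,2,0,0,12.3,0],
])

```text
t: 1.1
position: [0.4795, 0.2737, 0.2425]
tcp_rot: [0.04, 0.999, -0.0, -0.0]
wrist_force: [0.9, -0.3, -0.6]
width: 0.0173
gripper_force: 0.0
```

drive_tool([
  [1,-1.5,0,0,0,0,0],
  [2,-3.0,0,0,0,0,0],
  [2.5,-4,-0.5,0,0,0,0],
  [3,-4.5,-1,0,0,0,0],
  [3,-4.8,-1,0,0,0,0],
  [3,-4.8,-1,0,0,0,0],
  [3,-4.8,-1,0,0,0,0],
])

```text
t: 1.68
position: [0.508, 0.2288, 0.2324]
tcp_rot: [0.039, 0.999, 0.0, -0.0]
wrist_force: [0.1, -0.4, -0.1]
width: 0.0003
gripper_force: 0.0
```

```bash
python3 - <<'E'
from h import *
c=get_calibration('wrist');im=read_camera('wrist');print(c);s=read_state();print(s['position'],s['tcp_rot'],s['wrist_force'],s['t'])
o=cv2.resize(im[:,:,::-1],(800,600),interpolation=cv2.INTER_CUBIC);cv2.imwrite('pics/w1.png',o)
import pickle;pickle.dump((c,im),open('w1.pkl','wb'))
E
```

```text
{'intrinsics': array([[300.25102364,   0.        , 255.27930408],
       [  0.        , 300.25102364, 184.48262931],
       [  0.        ,   0.        ,   1.        ]]), 'k1': -0.004718548309826475, 'xyz': array([0.42677639, 0.23506568, 0.39302713]), 'orientation': array([-0.10930894, -0.10037429,  0.67117624,  0.72629127])}
[0.50811322 0.22904253 0.23260583] [ 3.90596873e-02  9.99236840e-01  1.94506798e-04 -2.03722467e-04] [ 0.73130218  0.46343295 -0.09769159] 1.7333
```

View pics/w1.png

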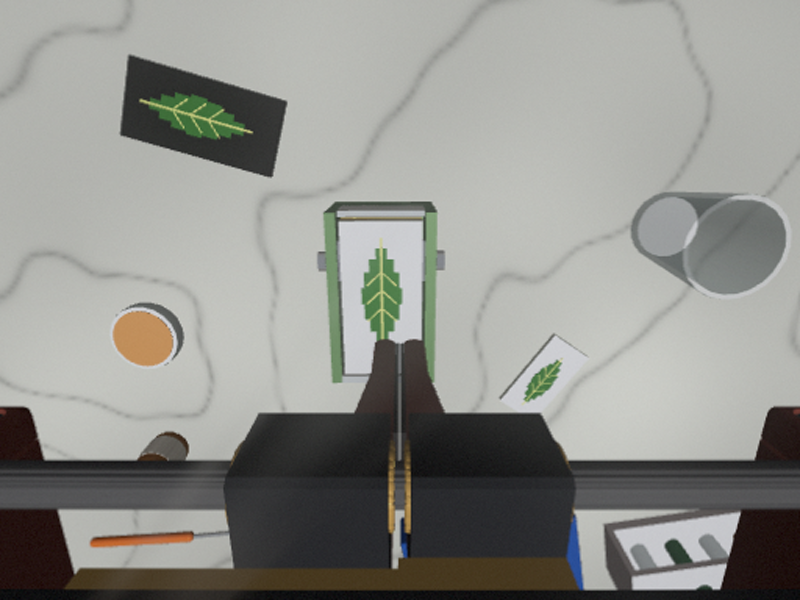

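```bash
cat >> fit.py <<'E'
import pickle
cw,_=pickle.load(open('w1.pkl','rb'))
W=lambda l:[np.array(p)*.64-.2 for p in l]
wo=(cw,[(-66,-40,60),(-66,40,60),(67,-40,60),(67,40,60),(-60,-30,58),(-60,30,58)],W([(325,212),(436,210.5),(332,382),(435.5,381),(339,221),(421,220)]))
wr=(cw,wo[1][:4],wo[2][:4])
q=fit('rack wrist',0,[wr],[.54,.21,.005,0],None)
so=[(cs,rs,pts((290,180),[(146,27),(280,58),(80,197),(226,235)])),
 (cd,[(-66,-40,60),(67,-40,60),(-66,40,60),(67,40,60)],pts((205,145),[(84,141),(255,111),(70,85),(235,67)]))]
q=fit('rack all',0,so+[wr],[.54,.21,.005,0],None)
ir=R.from_rotvec([0,0,-q[3]])
for p in wo[2][4:]: print('plate front corner in rack',ir.apply(atz(cw,p,q[2]+.058)-q[:3]))
print('tcp in rack',ir.apply(read_state()['position']-q[:3]), 'xdir',ir.inv().apply([1,0,0]))
E
python3 fit.py
```

```text
rack [0.5377 0.2134 0.0052] yaw deg -4.56
[-0.4 -0.5  0.1  0.5 -0.1  0.  -0.2  0.7 -0.1 -0.3  0.1  0.4 -0.7 -0.
 -0.6 -1.3  0. ]
bottom [5.96270047e-01 1.71823834e-01 1.11022302e-16] [6.01727376e-01 1.71135739e-01 1.11022302e-16]
stage [ 0.5514 -0.2394 -0.0008] yaw deg 8.67
[-0.8  0.3 -0.2  0.1 -0.3  1.1 -0.9  1.9 -0.  -0.3 -0.1  0.3 -1.5  0.3
 -1.2  0.2 -0.8 -0.9 -0.3 -0.6 -2.6  1.7 -1.4 -0.9 -0.7 -0.   0.6 -1.5
  0. ]
dish [ 0.574 -0.001  0.008] 0.0043
stain [ 0.693 -0.008  0.034] 0.0066
beaker [0.51  0.454 0.045] 0.0086
black [0.395 0.083 0.005] 0.007
small [0.645 0.351 0.001] 0.0031
rack wrist [0.5363 0.2134 0.002 ] yaw deg -3.98
[-1.  -0.   0.8  0.2  0.6 -0.2 -0.5 -0.   0. ]
rack all [0.5361 0.2135 0.0033] yaw deg -4.1
[-0.5 -0.4 -0.1  0.4  0.1  0.1  0.   0.6 -0.4  0.3 -0.2  0.8 -1.1  0.5
 -1.1 -0.9 -1.  -0.2  1.1  0.2  0.5  0.1 -0.4  0.3  0. ]
plate front corner in rack [-0.05908279 -0.02964003  0.058     ]
plate front corner in rack [-0.05937105  0.02844457  0.058     ]
tcp in rack [-0.02898645  0.01350112  0.22926403] xdir [ 0.99743498 -0.07157835  0.        ]
```

drive_tool([
  [1.5,-0.6,-1,0,0,0,0],
  [3.5,-1.4,-3,0,0,0,0],
  [4.3,-1.65,-6,0,0,0,0],
  [4.3,-1.65,-9,0,0,0,0],
  [4.3,-1.65,-12,0,0,0,0],
  [4.3,-1.65,-14,0,0,0,0],
  [4.3,-1.65,-15,0,0,0,0],
  [4.3,-1.65,-15.5,0,0,0,0],
  [4.3,-1.65,-15.7,0,0,0,0],
  [4.3,-1.65,-15.7,0,0,0,0],
  [4.3,-1.65,-15.7,0,0,0,0],
])

```text
t: 2.65
position: [0.5527, 0.2118, 0.077]
tcp_rot: [0.04, 0.999, 0.001, 0.001]
wrist_force: [0.7, -0.0, -0.0]
width: 0.0004
gripper_force: 0.0
```

drive_tool([
  [0,0,-0.1,0,0,0,0],
  [0,0,-0.2,0,0,0,0],
  [0,0,-0.3,0,0,0,0],
  [0,0,-0.4,0,0,0,0],
  [0,0,-0.5,0,0,0,0],
  [0,0,-0.6,0,0,0,0],
  [0,0,-0.7,0,0,0,0],
  [0,0,-0.7,0,0,0,0],
  [0,0,-0.7,0,0,0,0],
])

```text
t: 3.4
position: [0.5517, 0.2112, 0.0685]
tcp_rot: [0.04, 0.999, -0.0, -0.0]
wrist_force: [0.1, 0.3, 0.5]
width: 0.0002
gripper_force: 0.0
```

drive_tool([
  [0,0,-0.1,0,0,0,0],
  [0,0,-0.2,0,0,0,0],
  [0,0,-0.3,0,0,0,0],
  [0,0,-0.4,0,0,0,0],
  [0,0,-0.4,0,0,0,0],
  [0,0,-0.4,0,0,0,0],
])

```text
t: 3.9
position: [0.5517, 0.2111, 0.0646]
tcp_rot: [0.04, 0.999, -0.0, -0.0]
wrist_force: [-0.4, 0.4, -0.5]
width: 0.0001
gripper_force: 0.0
```

drive_tool([
  [0,0,-0.05,0,0,0,0],
  [0,0,-0.1,0,0,0,0],
  [0,0,-0.1,0,0,0,0],
  [0,0,-0.1,0,0,0,0],
])

```text
t: 4.23
position: [0.5518, 0.2112, 0.0636]
tcp_rot: [0.04, 0.999, 0.0, -0.0]
wrist_force: [-0.5, 0.6, -0.6]
width: 0.0003
gripper_force: 0.0
```

drive_tool([
  [0,0,-0.05,0,0,0,0],
  [0,0,-0.1,0,0,0,0],
  [0,0,-0.1,0,0,0,0],
  [0,0,-0.1,0,0,0,0],
])

```text
t: 4.57
position: [0.5519, 0.2113, 0.0629]
tcp_rot: [0.04, 0.999, 0.0, 0.0]
wrist_force: [-0.9, -0.2, 3.5]
width: -0.0
gripper_force: 1.6
```

drive_tool([
  [0,0,-0.05,0,0,0,0],
  [0,0,-0.1,0,0,0,0],
  [0,0,-0.1,0,0,0,0],
  [0,0,-0.1,0,0,0,0],
])

```text
t: 4.9
position: [0.5521, 0.2114, 0.0625]
tcp_rot: [0.04, 0.999, 0.0, 0.0]
wrist_force: [-3.0, -0.8, 7.8]
width: 0.0004
gripper_force: 4.1
```

drive_tool([
  [0,0,-0.03,0,0,0,0],
  [-0.1,0.01,-0.03,0,0,0,0],
  [-0.2,0.01,-0.03,0,0,0,0],
  [-0.3,0.02,-0.03,0,0,0,0],
  [-0.4,0.03,-0.03,0,0,0,0],
  [-0.5,0.04,-0.03,0,0,0,0],
])

```text
t: 5.4
position: [0.5494, 0.2119, 0.0628]
tcp_rot: [0.04, 0.999, 0.001, 0.003]
wrist_force: [3.6, -0.3, 6.5]
width: 0.0008
gripper_force: 3.4
```

drive_tool([
  [0,0,-0.06,0,0,0,0],
  [-0.1,0.01,-0.06,0,0,0,0],
  [-0.2,0.01,-0.06,0,0,0,0],
  [-0.3,0.02,-0.06,0,0,0,0],
  [-0.4,0.03,-0.06,0,0,0,0],
  [-0.5,0.04,-0.06,0,0,0,0],
])

```text
t: 5.9
position: [0.5449, 0.2123, 0.0626]
tcp_rot: [0.04, 0.999, 0.001, 0.003]
wrist_force: [3.8, -1.8, 8.7]
width: 0.0002
gripper_force: 4.3
```

```bash
cat > look.py <<'E'
import sys;from h import *
c=get_calibration('wrist');im=read_camera('wrist');s=read_state();print(s['position'],s['wrist_force'],s['t'])
import pickle;pickle.dump((c,im),open(sys.argv[1]+'.pkl','wb'))
x,y,w,h=map(int,sys.argv[2:6]);cv2.imwrite(f'pics/{sys.argv[1]}.png',cv2.resize(im[y:y+h,x:x+w,::-1],(800,800*h//w),interpolation=cv2.INTER_CUBIC))
E
python3 look.py w2 150 60 240 180
```

```text
[0.54468166 0.21231004 0.0625883 ] [ 2.11098795 -0.32014837  9.26234411] 5.95
```

View pics/w2.png

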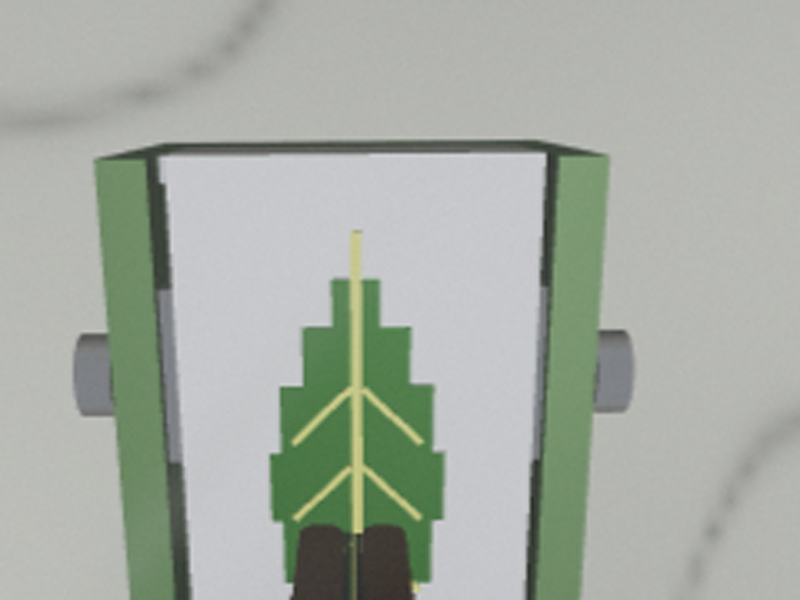

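The plate's front edge (crop row ~155) is now level with the wall ends, so it moved about 7 mm and follows the finger. I'll keep dragging.

drive_tool([
  [-0.15,0.01,0,0,0,0,0],
  [-0.3,0.02,0,0,0,0,0],
  [-0.45,0.03,0,0,0,0,0],
  [-0.6,0.04,0,0,0,0,0],
  [-0.75,0.05,0,0,0,0,0],
  [-0.9,0.07,0,0,0,0,0],
  [-1,0.07,0,0,0,0,0],
])

```text
t: 6.53
position: [0.5348, 0.2131, 0.0626]
tcp_rot: [0.04, 0.999, 0.001, 0.003]
wrist_force: [3.2, -1.1, 9.4]
width: 0.0005
gripper_force: 4.4
```

drive_tool([
  [-0.15,0.01,0,0,0,0,0],
  [-0.3,0.02,0,0,0,0,0],
  [-0.45,0.03,0,0,0,0,0],
  [-0.6,0.04,0,0,0,0,0],
  [-0.75,0.05,0,0,0,0,0],
  [-0.9,0.07,0,0,0,0,0],
  [-1,0.07,0,0,0,0,0],
])

```text
t: 7.12
position: [0.5247, 0.2137, 0.0625]
tcp_rot: [0.04, 0.999, 0.001, 0.003]
wrist_force: [2.9, -1.2, 8.9]
width: 0.0005
gripper_force: 4.4
```

drive_tool([
  [-0.15,0.01,0,0,0,0,0],
  [-0.3,0.02,0,0,0,0,0],
  [-0.45,0.03,0,0,0,0,0],
  [-0.6,0.04,0,0,0,0,0],
  [-0.75,0.05,0,0,0,0,0],
  [-0.9,0.07,0,0,0,0,0],
  [-1.05,0.08,0,0,0,0,0],
  [-1.2,0.09,0,0,0,0,0],
])

```text
t: 7.78
position: [0.5128, 0.2146, 0.0625]
tcp_rot: [0.04, 0.999, 0.001, 0.003]
wrist_force: [3.0, -0.9, 8.9]
width: 0.0003
gripper_force: 4.4
```

drive_tool([
  [-0.15,0.01,0,0,0,0,0],
  [-0.3,0.02,0,0,0,0,0],
  [-0.45,0.03,0,0,0,0,0],
  [-0.6,0.04,0,0,0,0,0],
  [-0.75,0.05,0,0,0,0,0],
  [-0.9,0.07,0,0,0,0,0],
  [-1.05,0.08,0,0,0,0,0],
  [-1.2,0.09,0,0,0,0,0],
  [-1.2,0.09,0,0,0,0,0],
])

```text
t: 8.53
position: [0.5004, 0.2156, 0.0623]
tcp_rot: [0.04, 0.999, 0.001, 0.002]
wrist_force: [2.3, -1.4, 9.5]
width: 0.0003
gripper_force: 4.6
```

```bash
python3 look.py w3 150 20 240 180
```

```text
[0.50039589 0.2155604  0.06233679] [ 0.69314796 -1.79090557  9.89769487] 8.5833
```

View pics/w3.png

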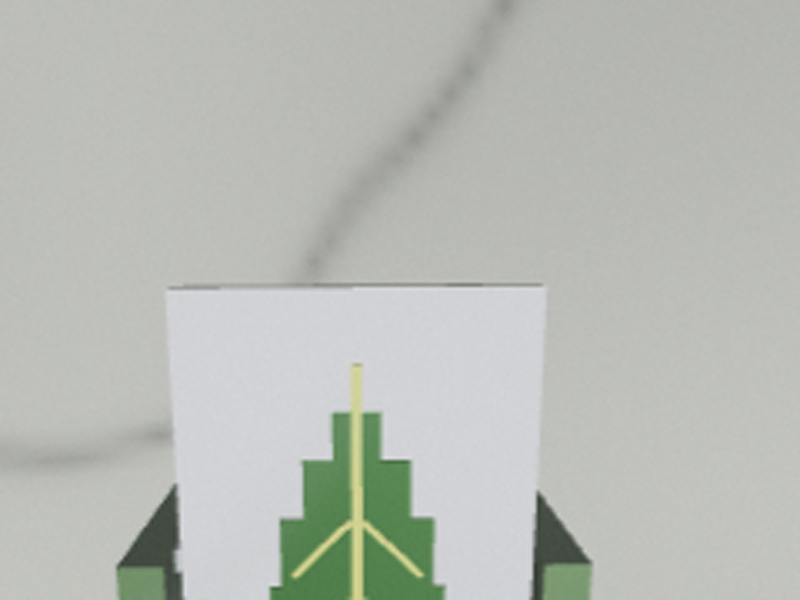

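```bash
python3 - <<'E'
from h import *;import pickle
c,_=pickle.load(open('w3.pkl','rb'))
f=lambda p,z:atz(c,np.array([150,20])+(np.array(p)+.5)*.3-.5,z)
a,b=f((168,288),.0628),f((546,286),.0628);v=b-a;print(a,b,np.linalg.norm(v),'plate yaw',np.degrees(np.arctan2(v[1],v[0]))-90)
u=np.array([v[1],-v[0],0])/np.linalg.norm(v);print('centre',(a+b)/2+u*.06,'u',u)
A,B=f((118,568),.065),f((592,563),.065);w=B-A;m=(A+B)/2;print('rack front mid',m,np.linalg.norm(w),'yaw',np.degrees(np.arctan2(w[1],w[0]))-90,'protrusion',((m-(a+b)/2)@u))
print('grasp pt at 14mm before front', m-u*.014, 'tool', R.from_quat(read_state()['tcp_rot']).as_matrix().round(3))
E
```

```text
[0.42355624 0.19292737 0.0628    ] [0.4280084  0.25119915 0.0628    ] 0.05844162168251896 plate yaw -4.369101549890729
centre [0.48560796 0.21749238 0.0628    ] u [ 0.99709398 -0.07618133  0.        ]
rack front mid [0.47023098 0.21814214 0.065     ] 0.07859476117164454 yaw -4.045464731630403 protrusion 0.04461820324839954
grasp pt at 14mm before front [0.45627166 0.21920868 0.065     ] tool [[-0.997  0.081  0.005]
 [ 0.081  0.997  0.002]
 [-0.005  0.002 -1.   ]]
```

drive_tool([
  [0,0,0.3,0,0,0,0],
  [0,0,1.5,0,0,0,0],
  [0,0,3,0,0,0,1],
  [-1,0.1,5,0,0,0,4],
  [-3,0.3,5.5,0,0,0,8.7],
  [-4.6,0.4,5.5,0,0,0,8.7],
  [-4.6,0.4,5.5,0,0,0,8.7],
  [-4.6,0.4,5.5,0,0,0,8.7],
  [-4.6,0.4,5.5,0,0,0,8.7],
  [-4.6,0.4,5.5,0,0,0,8.7],
  [-4.6,0.4,5.5,0,0,0,8.7],
])

```text
t: 9.5
position: [0.4525, 0.219, 0.1156]
tcp_rot: [0.04, 0.999, -0.0, 0.0]
wrist_force: [0.2, 0.4, 0.0]
width: 0.0572
gripper_force: 0.0
```

drive_tool([
  [0.15,0,0,0,0,0,8.7],
  [0.15,0,0,0,0,0,8.7],
  [0.15,0,0,0,0,0,8.7],
  [0.15,0,0,0,0,0,8.7],
  [0.15,0,0,0,0,0,8.7],
  [0.15,0,-1,0,0,0,8.7],
  [0.15,0,-2.5,0,0,0,8.7],
])

```text
t: 10.08
position: [0.4543, 0.2199, 0.0912]
tcp_rot: [0.04, 0.999, 0.001, 0.001]
wrist_force: [-0.2, -0.1, 0.2]
width: 0.0871
gripper_force: 0.0
```

drive_tool([
  [0,0,-1,0,0,0,8.7],
  [0,0,-2,0,0,0,8.7],
  [0,0,-3,0,0,0,8.7],
  [0,0,-4,0,0,0,8.7],
  [0,0,-4.7,0,0,0,8.7],
  [0,0,-5.0,0,0,0,8.7],
  [0,0,-5.0,0,0,0,8.7],
  [0,0,-5.0,0,0,0,8.7],
  [0,0,-5.0,0,0,0,8.7],
])

```text
t: 10.83
position: [0.4537, 0.2194, 0.0412]
tcp_rot: [0.04, 0.999, 0.0, 0.0]
wrist_force: [-0.2, -0.3, -0.8]
width: 0.0868
gripper_force: 0.0
```

Now close the fingers.

drive_tool([
  [0,0,-0.1,0,0,0,7.5],
  [0,0,-0.1,0,0,0,6.5],
  [0,0,-0.1,0,0,0,6],
  [0,0,-0.1,0,0,0,5.6],
  [0,0,-0.1,0,0,0,5],
  [0,0,-0.1,0,0,0,5],
  [0,0,-0.1,0,0,0,5],
  [0,0,-0.1,0,0,0,5],
  [0,0,-0.1,0,0,0,5],
])

```text
t: 11.58
position: [0.4534, 0.2193, 0.0398]
tcp_rot: [0.04, 0.999, 0.0, 0.0]
wrist_force: [0.0, 0.2, 1.3]
width: 0.0592
gripper_force: 30.0
```

drive_tool([
  [-0.2,0.01,0,0,0,0,5],
  [-0.5,0.04,0,0,0,0,5],
  [-0.9,0.07,0,0,0,0,5],
  [-1.3,0.1,0,0,0,0,5],
  [-1.7,0.13,0,0,0,0,5],
  [-2.1,0.15,0,0,0,0,5],
  [-2.5,0.18,0,0,0,0,5],
  [-2.9,0.21,0,0,0,0,5],
  [-3.3,0.24,0,0,0,0,5],
  [-3.5,0.26,0,0,0,0,5],
])

```text
t: 12.42
position: [0.4176, 0.2218, 0.0397]
tcp_rot: [0.04, 0.999, -0.0, -0.0]
wrist_force: [1.2, -0.0, 0.2]
width: 0.0595
gripper_force: 30.0
```

drive_tool([
  [-0.3,0.02,0,0,0,0,5],
  [-0.7,0.05,0,0,0,0,5],
  [-1.1,0.08,0,0,0,0,5],
  [-1.5,0.1,0,0,0,0,5],
  [-1.9,0.13,0,0,0,0,5],
  [-2.3,0.16,0,0,0,0,5],
  [-2.7,0.19,0,0,0,0,5],
  [-3.1,0.22,0,0,0,0,5],
  [-3.5,0.25,0,0,0,0,5],
  [-3.6,0.26,0,0,0,0,5],
  [-3.6,0.26,0,0,0,0,5],
])

```text
t: 13.33
position: [0.3817, 0.2244, 0.0397]
tcp_rot: [0.04, 0.999, -0.0, -0.0]
wrist_force: [-0.0, 0.7, -1.2]
width: 0.0597
gripper_force: 30.0
```

```bash
python3 look.py w4 100 0 312 234
```

```text
[0.38207615 0.22440363 0.03972362] [ 0.23121353 -0.03020047 -0.42005826] 13.3833
```

View pics/w4.png

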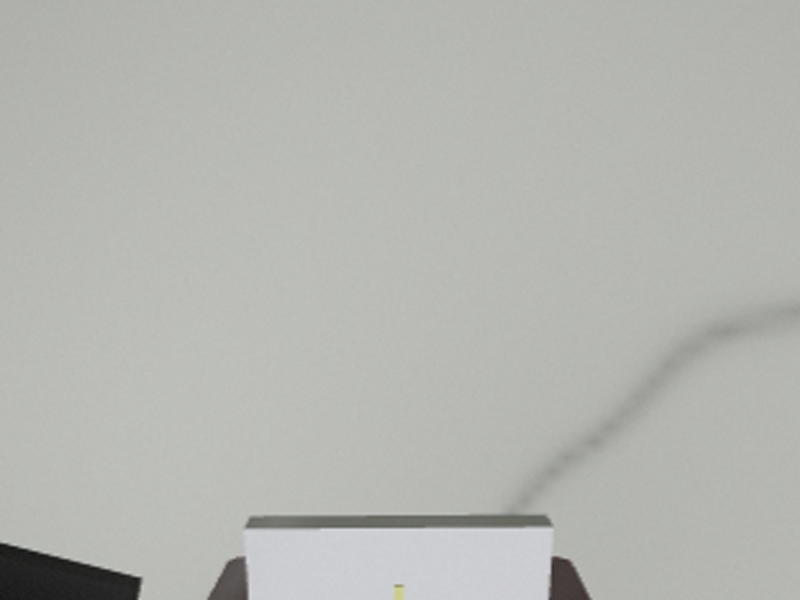

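```bash
python3 - <<'E'
from h import *;import pickle
c,_=pickle.load(open('w4.pkl','rb'));s=read_state()
f=lambda p,z:atz(c,np.array([100,0])+(np.array(p)+.5)*.39-.5,z)
a,b=f((246,527),.0628),f((552,525),.0628);v=b-a;u=np.array([v[1],-v[0],0])/np.linalg.norm(v)
T=R.from_quat(s['tcp_rot']).as_matrix();print(np.linalg.norm(v),np.degrees(np.arctan2(v[1],v[0]))-90,'toolyaw',np.degrees(np.arctan2(T[1,1],T[0,1]))-90)
d=(a+b)/2+u*.06-s['position'];print('centre-tcp along/across',d@u, d@np.array([-u[1],u[0],0]))
E
```

```text
0.05839697614242525 -4.1637024616990175 toolyaw -4.575921949216138
centre-tcp along/across 0.03075434378196602 -0.00018987963453338084
```

drive_tool([
  [0,0,0.3,0,0,0,5],
  [0,0,1.0,0,0,0,5],
  [0,0,2.0,0,0,0,5],
  [0,0,3.5,0,0,0,5],
  [0,0,5,0,0,0,5],
  [0,0,7,0,0,0,5],
  [1,0,9,0,0,0,5],
  [3,0,11,0,0,0,5],
  [5,0,13,0,0,0,5],
  [7,-1,14,0,0,1,5],
  [9,-3,15,0,0,2,5],
  [10,-5,15,0,0,3,5],
])

```text
t: 14.38
position: [0.4858, 0.1746, 0.1933]
tcp_rot: [0.013, 1.0, 0.001, 0.003]
wrist_force: [1.2, -0.2, -0.2]
width: 0.0598
gripper_force: 30.0
```

drive_tool([
  [0.3,-2,0,0,0,1,5],
  [0.6,-4.5,0,0,0,2,5],
  [1,-7,0,0,0,3,5],
  [1.3,-9.5,0,0,0,4,5],
  [1.6,-12,0,0,0,5,5],
  [2,-14.5,0,0,0,6,5],
  [2,-17,0,0,0,7,5],
  [2,-19.5,0,0,0,8,5],
  [2,-22,0,0,0,9,5],
  [2,-24,0,0,0,9.5,5],
  [2,-25,0,0,0,10,5],
  [2,-25,0,0,0,10,5],
])

```text
t: 15.38
position: [0.502, -0.0786, 0.1909]
tcp_rot: [-0.071, 0.997, -0.0, 0.0]
wrist_force: [0.2, 0.2, 0.0]
width: 0.0597
gripper_force: 30.0
```

drive_tool([
  [0,0,0,0,0,0,5],
  [0,0,0,0,0,0,5],
  [0,0,0,0,0,0,5],
])

```text
t: 15.63
position: [0.5024, -0.0742, 0.19]
tcp_rot: [-0.074, 0.997, 0.0, 0.0]
wrist_force: [-0.2, -0.5, -1.4]
width: 0.0597
gripper_force: 30.0
```

```bash
python3 look.py w5 0 0 512 384
```

```text
[ 0.50241741 -0.07431164  0.18992857] [-0.20435608  0.61603425 -1.1990785 ] 15.6833
```

View pics/w5.png

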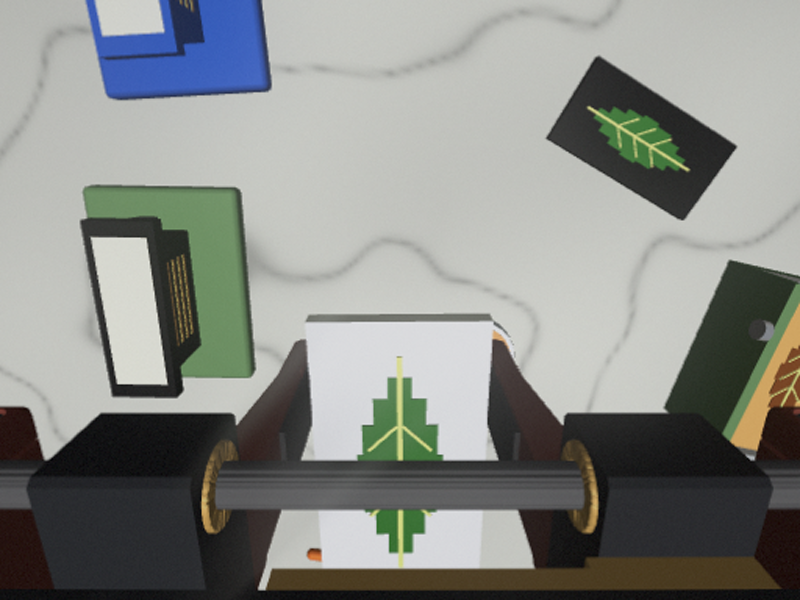

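```bash
python3 - <<'E'
from h import *;import pickle
c,_=pickle.load(open('w5.pkl','rb'));s=read_state()
f=lambda p,z:atz(c,(np.array(p)+.5)*.64-.5,z)
def yaw(v): return np.degrees(np.arctan2(v[1],v[0]))
A,B,C,D=[f(p,.07) for p in [(90,238),(147,235),(170,383),(108,387)]]
print('window c',(A+B+C+D)/4,'len',np.linalg.norm(D-A),np.linalg.norm(C-B),'w',np.linalg.norm(B-A),np.linalg.norm(C-D),'yaw',yaw(D-A),yaw(C-B),yaw(B-A)-90)
F=[f(p,.016) for p in [(83,187),(239,187),(254,377)]]
print('foot c',(F[0]+F[2])/2,np.linalg.norm(F[1]-F[0]),np.linalg.norm(F[2]-F[1]),yaw(F[2]-F[1]),yaw(F[1]-F[0])-90)
zt=s['position'][2]+.0229
a,b=f((306,322),zt),f((491,320),zt);v=b-a;u=np.array([v[1],-v[0],0])/np.linalg.norm(v);d=(a+b)/2+u*.06-s['position']
T=R.from_quat(s['tcp_rot']).as_matrix()
print('plate w',np.linalg.norm(v),'yaw',yaw(v)-90,'toolyaw',yaw(T[:,1])-90,'along/across',d@u,d@np.array([-u[1],u[0],0]))
E
```

```text
window c [ 0.54958955 -0.24156047  0.07      ] len 0.10146641841664115 0.09995285076996947 w 0.03504757700776011 0.04224233830988819 yaw 4.1962320765445105 8.22351120392894 11.456947485727
foot c [ 0.54783482 -0.23802602  0.016     ] 0.10958115549937869 0.14778829085531642 7.3374339762411145 8.422376064491772
plate w 0.058074654117217066 yaw 9.150231197490385 toolyaw 8.51078781173345 along/across 0.0313808836433025 -4.3985454384865285e-05
```

drive_tool([
  [0.2,-1.5,0,0,0,0,5],
  [0.4,-4,0,0,0,0,5],
  [0.6,-6.5,0,0,0,0,5],
  [0.9,-9,0,0,0,0,5],
  [1.1,-11.5,-1,0,0,0,5],
  [1.4,-14,-2,0,0,0,5],
  [1.6,-16,-4,0,0,0,5],
  [1.6,-17,-6,0,0,0,5],
  [1.6,-17,-8,0,0,0,5],
  [1.6,-17,-9,0,0,0,5],
  [1.6,-17,-9.5,0,0,0,5],
  [1.6,-17,-9.5,0,0,0,5],
])

```text
t: 16.68
position: [0.5181, -0.2443, 0.0939]
tcp_rot: [-0.074, 0.997, 0.001, -0.001]
wrist_force: [0.2, -0.1, 0.2]
width: 0.0596
gripper_force: 30.0
```

drive_tool([
  [0,0,-0.5,0,0,0,5],
  [0,0,-1,0,0,0,5],
  [0,0,-1.5,0,0,0,5],
  [0,0,-2,0,0,0,5],
  [0,0,-2.4,0,0,0,5],
  [0,0,-2.6,0,0,0,5],
  [0,0,-2.8,0,0,0,5],
  [0,0,-2.8,0,0,0,5],
  [0,0,-2.8,0,0,0,5],
])

```text
t: 17.43
position: [0.5183, -0.2457, 0.0667]
tcp_rot: [-0.073, 0.997, 0.0, -0.0]
wrist_force: [0.3, -0.5, 0.6]
width: 0.0598
gripper_force: 30.0
```

```bash
python3 - <<'E'
from h import *
s=read_state();print(s['position'],s['tcp_rot'],s['wrist_force'])
im=read_camera('side');im2=read_camera('wrist')
a=cv2.convertScaleAbs(cv2.resize(im[205:295,235:325,::-1],(400,400),interpolation=cv2.INTER_CUBIC),alpha=1.5)
b=cv2.resize(im2[150:300,150:350,::-1],(400,300),interpolation=cv2.INTER_CUBIC);b=np.vstack([b,np.zeros((100,400,3),np.uint8)])
cv2.imwrite('pics/c2.png',np.hstack([a,b]))
E
```

```text
[ 0.51828993 -0.24565924  0.06674881] [-7.32456778e-02  9.97313927e-01  1.84116669e-06 -3.89444228e-05] [ 0.3485881  -0.45129475  0.56541842]
```

View pics/c2.png

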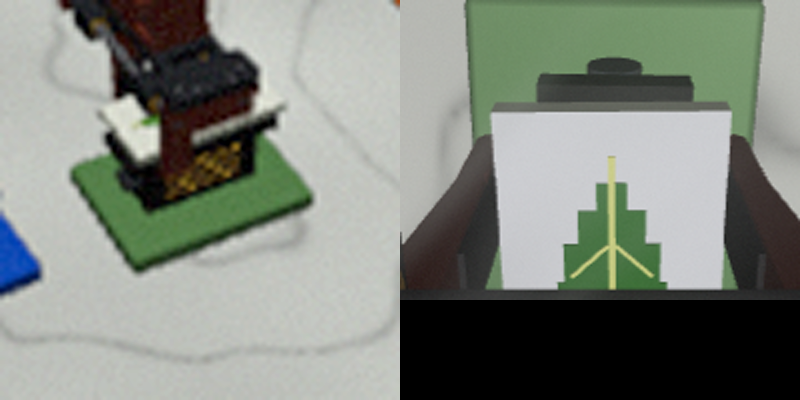

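drive_tool([
  [0,0.1,-0.3,0,0,0,5],
  [0,0.1,-0.6,0,0,0,5],
  [0,0.1,-0.8,0,0,0,5],
  [0,0.1,-0.9,0,0,0,5],
  [0,0.1,-1.0,0,0,0,5],
  [0,0.1,-1.0,0,0,0,5],
  [0,0.1,-1.0,0,0,0,5],
])

```text
t: 18.12
position: [0.5183, -0.2446, 0.0567]
tcp_rot: [-0.073, 0.997, 0.0, -0.0]
wrist_force: [0.3, -0.2, -1.1]
width: 0.0597
gripper_force: 30.0
```

drive_tool([
  [0,0,-0.05,0,0,0,5],
  [0,0,-0.1,0,0,0,5],
  [0,0,-0.15,0,0,0,5],
  [0,0,-0.2,0,0,0,5],
  [0,0,-0.2,0,0,0,5],
  [0,0,-0.2,0,0,0,5],
])

```text
t: 18.62
position: [0.5183, -0.2445, 0.0547]
tcp_rot: [-0.073, 0.997, 0.0, -0.0]
wrist_force: [-0.5, 1.0, -0.1]
width: 0.0597
gripper_force: 30.0
```

drive_tool([
  [0,0,-0.05,0,0,0,5],
  [0,0,-0.1,0,0,0,5],
  [0,0,-0.1,0,0,0,5],
  [0,0,-0.1,0,0,0,5],
])

```text
t: 18.95
position: [0.5185, -0.2447, 0.0545]
tcp_rot: [-0.073, 0.997, 0.0, 0.0]
wrist_force: [-2.5, 0.7, 7.3]
width: 0.0593
gripper_force: 30.0
```

drive_tool([
  [0,0,-0.05,0,0,0,5],
  [0,0,-0.1,0,0,0,5],
  [0,0,-0.1,0,0,0,5],
  [0,0,-0.1,0,0,0,5],
])

```text
t: 19.28
position: [0.5186, -0.2447, 0.0544]
tcp_rot: [-0.073, 0.997, 0.0, 0.0]
wrist_force: [-4.5, 1.7, 15.6]
width: 0.0596
gripper_force: 30.0
```

drive_tool([
  [0,0,0.1,0,0,0,5],
  [0,0,0.15,0,0,0,5],
  [0,0,0.15,0,0,0,6],
  [0,0,0.15,0,0,0,6.3],
  [0,0,0.15,0,0,0,7],
  [0,0,0.15,0,0,0,8],
  [0,0,0.15,0,0,0,8.7],
  [0,0,0.15,0,0,0,8.7],
  [0,0,0.15,0,0,0,8.7],
  [0,0,0.15,0,0,0,8.7],
  [0,0,0.15,0,0,0,8.7],
  [0,0,0.15,0,0,0,8.7],
])

```text
t: 20.28
position: [0.5183, -0.2446, 0.0543]
tcp_rot: [-0.073, 0.997, 0.0, 0.0]
wrist_force: [-0.8, 0.0, 0.9]
width: 0.0867
gripper_force: 0.0
```

drive_tool([
  [0,0,0.5,0,0,0,8.7],
  [0,0,1.5,0,0,0,8.7],
  [0,0,3,0,0,0,8.7],
  [0,0,5,0,0,0,8.7],
  [0,0,8,0,0,0,8.7],
  [0,0,11,0,0,0,8.7],
  [0,0,14,0,0,0,8.7],
  [0,0,16,0,0,0,8.7],
  [0,0,16,0,0,0,8.7],
  [0,0,16,0,0,0,8.7],
  [0,0,16,0,0,0,8.7],
])

```text
t: 21.2
position: [0.5178, -0.2442, 0.214]
tcp_rot: [-0.073, 0.997, 0.0, -0.0]
wrist_force: [-1.7, 1.1, -0.2]
width: 0.087
gripper_force: 0.0
```

```bash
python3 - <<'E'
from h import *;import pickle
c=get_calibration('wrist');im=read_camera('wrist');pickle.dump((c,im),open('w6.pkl','wb'));sd=read_camera('side')
b=cv2.resize(im[100:325,130:380,::-1],(500,450),interpolation=cv2.INTER_CUBIC)
a=cv2.convertScaleAbs(cv2.resize(sd[130:280,205:305,::-1],(300,450),interpolation=cv2.INTER_CUBIC),alpha=1.5)
cv2.imwrite('pics/c3.png',np.hstack([b,a]));print(read_state()['position'])
E
```

```text
[ 0.51746783 -0.24413591  0.21309126]
```

View pics/c3.png

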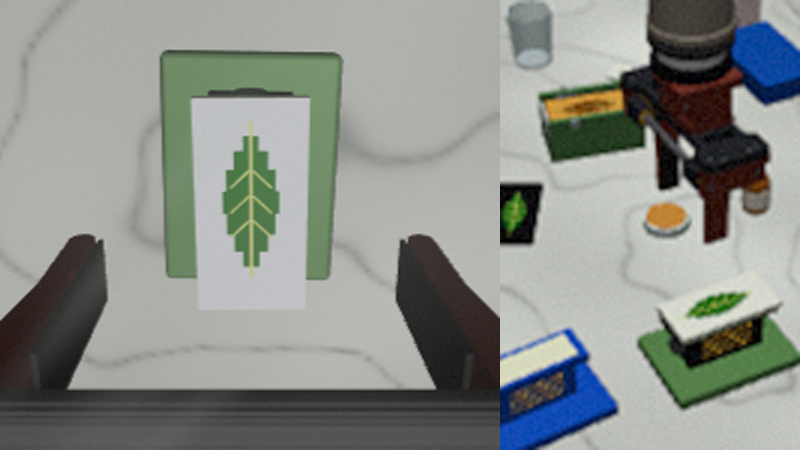

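The plate lies flat on the green stage, released. I'll check its centring against the foot numerically.

```bash
python3 - <<'E'
from h import *;import pickle
c,_=pickle.load(open('w6.pkl','rb'))
f=lambda p,z:atz(c,np.array([130,100])+(np.array(p)+.5)*.5-.5,z)
P=np.array([f(p,.077) for p in [(191,97),(309,97),(305,309),(199,310)]]);F=np.array([f(p,.016) for p in [(161,52),(342,55),(329,279),(167,276)]])
yaw=lambda v:np.degrees(np.arctan2(v[1],v[0]))
py=yaw(P[2]+P[3]-P[0]-P[1]);fy=yaw(F[2]+F[3]-F[0]-F[1]);d=P.mean(0)-F.mean(0)
print(P.mean(0),F.mean(0),py,fy,R.from_rotvec([0,0,-np.radians(fy)]).apply(d),[np.linalg.norm(Q[i]-Q[(i+1)%4]).round(4) for Q in(P,F) for i in range(4)])
E
```

```text
[ 0.54929885 -0.23991496  0.077     ] [ 0.54780934 -0.24100474  0.016     ] 8.885384539234842 7.492163578495462 [0.00161889 0.00088626 0.061     ] [np.float64(0.059), np.float64(0.1194), np.float64(0.0592), np.float64(0.12), np.float64(0.1068), np.float64(0.1465), np.float64(0.1072), np.float64(0.1461)]
```

Plate is centred within about 2 mm and 1.5°.

```bash
python3 -c "
from bench import *
print(close_job())"
```

```text
the job is handed in; nothing more can be done
None
```

I slid the green-leaf plate out of the rack, laid it on the lit green stage and let go; I measured it centred within about 2 mm and aligned within 1.5°, then handed the job in (no verdict was returned).

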